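# Reject the bent instrument into the wire basket

### The job

Three cleaned steel hand instruments lie on the blue-grey sorting mat. The one whose tip is bent over sideways is a reject: pick it up and drop it into the steel wire basket, not the white soak box. Leave the two straight instruments lying where they are.

Things in the scene. Friction and masses are not known exactly. Their poses are not given: they have to be found in the camera images.
- bent_tool_center (a point): Centre of the bent instrument's handle, 7 mm above its underside. Loose, steel, 50 to 100 g, lying on the mat (top 3 mm above the table). Straight bar handle 110 mm long (x axis, centred here), 16 mm wide (y), 14 mm high (z up). An 8 mm shank leaves the handle's +x end and at x = 78 mm turns a right angle to +y, tip ending at y = 51 mm. Grip the handle's middle across its width.
- sound_tool_a_center (a point): Centre of the handle of a straight (sound) instrument, half-way up: same handle and axes as the bent one, but its shank runs straight on along +x, tip ending 120 mm from this point. Loose, on the mat; to be left alone.
- sound_tool_b_center (a point): The same for the second straight instrument, identical to the first.
- basket_floor (a point): Centre of the inner floor of the open steel wire basket, 3 mm above the table. Basket fixed; outside 240 mm (x axis) by 180 mm (y), rim 75 mm above the table, walls 3 mm thick, z up. It stands left or right of the mat; a plain white open plastic box (220 x 160 mm, 100 mm high), not the target, stands on the other side.

How it is judged:
By the outcome, as a careful person would: the job done as asked, in the order asked, and still so for the second after the job is handed in, with the robot touching nothing.
It also fails if it takes over 35 s, if anything falls off the work surface, if the arm or the gripper's body presses on something with over 40 N, if the wrist force passes 120 N, or if a joint passes its speed limit or range.

### The arm

A 6-joint arm with a two-finger parallel gripper is mounted at the origin on the work surface. World frame = base frame: x ahead of the robot, y to its left, z up, the work surface at z = 0. Lengths are in m, angles in rad, forces in N, time in s.
With the tool pointing down it reaches from about 0.35 to 0.975 m from the base axis. Payload 4.9 kg.
Tool frame: the origin (TCP) lies on the mounting face of the last link; the fingertips stand 173 mm ahead of it and the grasp point (between the pads) lies 155 mm ahead of it; x points along the fingers, z is the direction in which the jaws open and shut, and the axes are right-handed (so a half turn about x gives the same grasp; the last joint's range is limited). The gripper opens to 85 mm and grips with 20 to 120 N. Pads are 22 mm wide; open, the fingers measure 114 mm over their backs; the gripper's body (76 mm by 85 mm) begins 54 mm behind the grasp point. The pads swing forward as they close: fully open they stand 13 mm farther back than shut.
Start: joints at [-1.372, 0.053, 1.613, -0, 1.476, -0.119], TCP at [0.195, -0.594, 0.405] pointing down, gripper open.
Joint ranges: [-3.01, 3.01], [-1.01, 2.22], [0.06, 2.58], [-1.02, 4.17], [0.09, 2.62], [-3.14, 3.14]. Speed limits (rad/s): [2.57, 2.57, 3.14, 3.14, 3.14, 3.14].

### API

Orientations are given as a rotation vector (axis times angle).
In Python, from station import get_obs, get_image, get_calibration, finish_job, look_for, masks_of, tip_of gives the robot as it stands.
- The arm moves only by the tool carry_out, never from a script. Its argument "increments" is a list of rows, each a list of 3 entries, a list of its own where there are three numbers: the turn, a rotation vector about the world's x, y, z in units of 0.1 rad (1.0 is 0.1 rad), then the shift along the world's x, y, z in units of 20 mm (1.0 is 20 mm), then the opening, from 0 (shut) to 1 (fully open). A call has 1 to 8 rows; each row shifts and turns the pose as measured when the row begins; what a row does not reach is not made up. A row lasts 1/10 s, in which the tool goes at most 50 mm and 8.59 degrees, less where a joint would pass 70% of its speed; a pose out of reach is approached as far as the arm can. A call with a number of a shift or a turn outside -1 to 1 is refused whole. A call with a gripper value outside its range is refused whole. The fingers move at their own pace and stop on an object; "squeeze" is the grip in N (left out, the last holds). Time passes only in rows, so rows that do not move let the fingers close. It gives the time, the measured TCP pose, the force and the opening at its end, in the units of the state.
- get_obs(): the state, without advancing time (a new reading comes with each control period).
- get_image(name): name is "scene" or "top" or "wrist"; returns (picture, depth): 384x512x3 uint8, blue, green, red; 384x512 float32, m along the optical axis (not along the pixel's ray), 0 where there is no reading.
- get_calibration(name): a dict with "fx", "fy", "cx", "cy" (pixels), "position" and "orientation" of the camera in the world. Camera axes: x right, y down, z forward; pixel columns grow to the right and rows downward; lengths in m; the calibration is good to about 2 mm. A picture is of the moment at which its call begins: read the wrist's pose just before it. get_calibration takes no time and is no camera call; for the wrist camera it gives the pose at the moment of the call.
- finish_job(): hands the job in, once; it reports no verdict.
Trained networks look in the newest picture that a camera, given by its name, has taken for a name from the list of things; names that differ only in an ending like _2 or _b are one class to them, and where a whole thing is asked for, a point or a joint stands for the part that bears it (a point fixed in the world has none). Each returns a list of dicts, best first, with "p" (0 to 1); they miss things now and then, are a little off and sometimes report something else, mostly with a low value. They report only what shows in the picture. A call takes as long as a camera call.
- look_for(camera, query): "centre" ([column, row] in pixels, amid what is visible of it).
- masks_of(camera, query): "region" (384x512 bool, what is visible of it) and "centre" ([column, row] in pixels, amid what is visible of it).
- tip_of(camera, query): "centre" ([column, row] in pixels: a listed point, or the origin of a listed thing).
The state is a dict: "t": time; "q": joint angles; "dq": joint speeds; "effort": joint torques, N m; "tool_pos": TCP position; "tool_rot": TCP orientation; "contact_force": force on the tool from outside, world axes, zero at the start; "wrist_torque": the same for the moment, N m; "opening": finger opening in m.
Only numpy, scipy, OpenCV 4.12 (cv2) and the standard library are available. Lean on these libraries where they do the work, as an engineer would, in place of code of your own. Each camera call takes 0.05 s, during which the arm holds its last target.

## Working session

There is one attempt and no reset: what is moved stays moved. The work goes in short steps, Python scripts to look and compute and a tool call to move; the robot and the scene stay as the last step left them, time stands still between calls to the robot, and variables do not carry over. Pictures are saved under pics/ and viewed, and the job is handed in when it is done.

Besides the shell and the picture viewer there is one more tool, called after ">>>" in YAML: its name, and indented under it one key for each argument. carry_out: Moves the arm, as the interface text tells. Shifts and turns lie within -1 to 1; 1 stands for 20 mm of shift or 0.1 rad of turn. Its arguments: {"type":"object","properties":{"increments":{"type":"array","items":{"type":"array"}},"squeeze":{"type":"number"}},"required":["increments"]}

```bash
mkdir -p pics; cat > h.py <<'E'
import numpy as np, cv2
from scipy.spatial.transform import Rotation as R
from station import *
def Rm(o):
    o=np.array(o,float)
    if o.shape==(3,3): return o
    return R.from_rotvec(o).as_matrix() if o.size==3 else R.from_quat(o).as_matrix()
def px2w(c,u,v,d):
    return np.array(c["position"])+Rm(c["orientation"])@np.array([(u-c["cx"])/c["fx"]*d,(v-c["cy"])/c["fy"]*d,d])
def px_plane(c,u,v,z):
    r=Rm(c["orientation"])@np.array([(u-c["cx"])/c["fx"],(v-c["cy"])/c["fy"],1]);p=np.array(c["position"])
    return p+r*(z-p[2])/r[2]
E
python3 - <<'E'
from h import *
o=get_obs();print(o["t"],o["tool_pos"],o["tool_rot"],o["opening"])
print(get_calibration("top"))
ims=[]
for n in ["top","scene"]:
    im,d=get_image(n);cv2.imwrite(f"pics/{n}0.png",im)
    if n=="top":
        np.save("d.npy",d);c=get_calibration(n)
        for q in ["bent_tool_center","sound_tool_a_center","basket_floor"]:
            for r in tip_of(n,q): 
                print(q,r["p"],r["centre"],px_plane(c,*r["centre"],0.01 if 'tool' in q else .003))
        for r in masks_of(n,"bent_tool_center"): print(r["p"],r["centre"],r["region"].sum())
E
```

```text
0.0 [ 0.19523575 -0.59343457  0.4034723 ] [ 0.97336405  1.34446543 -0.97102927] 0.08543212811212522
{'fx': 369.9418111072721, 'fy': 369.9418111072721, 'cx': 254.77164081079823, 'cy': 190.4944716326438, 'position': array([0.44382309, 0.02389478, 0.9302629 ]), 'orientation': array([-2.17690092,  2.20577   , -0.13125092])}
bent_tool_center 0.71 [214.9, 189.2] [0.52921351 0.09336881 0.01      ]
sound_tool_a_center 0.76 [256.6, 188.6] [ 0.5295051  -0.01058327  0.01      ]
basket_floor 0.81 [387.2, 208.5] [ 0.47564253 -0.34134352  0.003     ]
0.73 [213.9, 179.1] 367
```

View pics/top0.png

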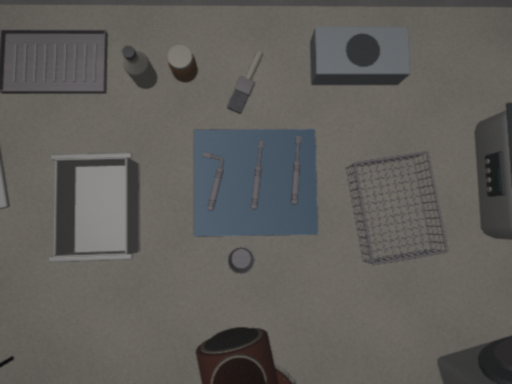

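View pics/scene0.png

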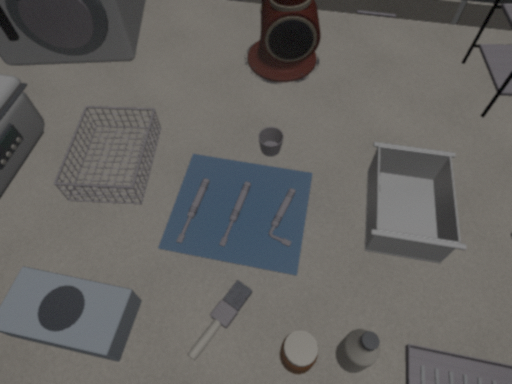

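```bash
python3 -c "
import cv2
im=cv2.imread('pics/top0.png')[130:250,160:310];cv2.imwrite('pics/crop.png',cv2.resize(im,None,fx=5,fy=5,interpolation=cv2.INTER_CUBIC))"
```

```text
(no output)
```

View pics/crop.png

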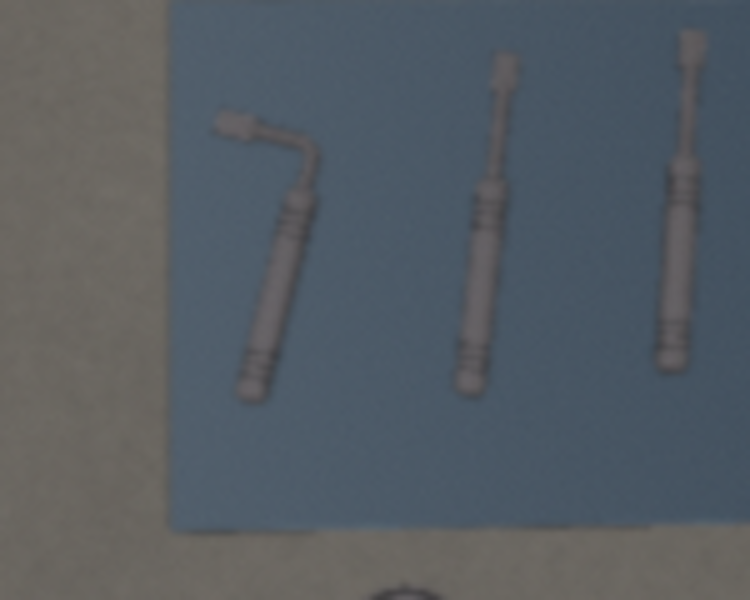

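```bash
python3 - <<'E'
from h import *
c=get_calibration("top")
a=px_plane(c,210.4,208.6,.012);b=px_plane(c,220.4,168,.012)
print(a,b,np.linalg.norm(b-a),(a+b)/2)
yaw=np.arctan2(*(b-a)[[1,0]]);print("yaw",yaw)
for p in [(348,167),(427,153),(446,248),(369,263)]: print(px_plane(c,*p,.075))
o=get_obs();Rc=R.from_rotvec(o["tool_rot"]);print(Rc.as_matrix().round(3),o["t"])
x=np.array([0,0,-1.]);
for s in(1,-1):
    z=s*np.array([-np.sin(yaw),np.cos(yaw),0]);M=np.stack([x,np.cross(z,x),z],1)
    print(s,(R.from_matrix(M)*Rc.inv()).as_rotvec())
E
```

```text
[0.48097717 0.10455892 0.012     ] [0.58207531 0.07924192 0.012     ] 0.10421988557378445 [0.53152624 0.09190042 0.012     ]
yaw -0.24537395560720443
[ 0.57200616 -0.22417322  0.075     ]
[ 0.60374988 -0.41485698  0.075     ]
[ 0.37947143 -0.44717794  0.075     ]
[ 0.34826728 -0.26472494  0.075     ]
[[-0.     0.95   0.312]
 [ 0.001  0.312 -0.95 ]
 [-1.     0.    -0.001]] 0.3
1 [-8.18992919e-05 -9.73143124e-04  2.57842463e+00]
-1 [-7.34778953e-04  6.18386695e-05 -5.63167847e-01]
```

>>> carry_out:
  increments:
    - [[0,0,-0.16],[0.48,1,0],0.6]
    - [[0,0,-0.16],[0.48,1,0],0.6]
    - [[0,0,-0.16],[0.48,1,0],0.6]
    - [[0,0,-0.16],[0.48,1,0],0.6]
    - [[0,0,-0.16],[0.48,1,0],0.6]
    - [[0,0,-0.16],[0.48,1,0],0.6]
    - [[0,0,-0.16],[0.48,1,0],0.6]
    - [[0,0,-0.16],[0.48,1,0],0.6]
  squeeze: 50

```text
t: 1.1
tool_pos: [0.2727, -0.4294, 0.4032]
tool_rot: [1.076, 1.29, -1.075]
contact_force: [-0.2, -0.4, -0.5]
opening: 0.0512
```

>>> carry_out:
  increments:
    - [[0,0,-0.16],[0.5,1,0],0.6]
    - [[0,0,-0.16],[0.5,1,0],0.6]
    - [[0,0,-0.16],[0.5,1,0],0.6]
    - [[0,0,-0.16],[0.5,1,0],0.6]
    - [[0,0,-0.16],[0.5,1,0],0.6]
    - [[0,0,-0.16],[0.5,1,0],0.6]
    - [[0,0,-0.16],[0.5,1,0],0.6]
    - [[0,0,-0.16],[0.5,1,0],0.6]

```text
t: 1.9
tool_pos: [0.3548, -0.2619, 0.4035]
tool_rot: [1.176, 1.229, -1.175]
contact_force: [0.0, 0.4, 1.1]
opening: 0.0512
```

>>> carry_out:
  increments:
    - [[0,0,-0.16],[0.5,1,0],0.6]
    - [[0,0,-0.16],[0.5,1,0],0.6]
    - [[0,0,-0.16],[0.5,1,0],0.6]
    - [[0,0,-0.16],[0.5,1,0],0.6]
    - [[0,0,-0.16],[0.5,1,0],0.6]
    - [[0,0,-0.16],[0.5,1,0],0.6]
    - [[0,0,-0.16],[0.5,1,0],0.6]
    - [[0,0,-0.16],[0.5,1,0],0.6]

```text
t: 2.7
tool_pos: [0.4366, -0.0943, 0.4043]
tool_rot: [1.275, 1.162, -1.272]
contact_force: [0.3, 0.9, -0.9]
opening: 0.0514
```

>>> carry_out:
  increments:
    - [[0,0,-0.16],[0.5,1,0],0.6]
    - [[0,0,-0.16],[0.5,1,0],0.6]
    - [[0,0,-0.16],[0.5,1,0],0.6]
    - [[0,0,-0.16],[0.5,1,0],0.6]
    - [[0,0,-0.16],[0.5,1,0],0.6]
    - [[0,0,-0.16],[0.5,1,0],0.6]
    - [[0,0,-0.16],[0.5,1,0],0.6]
    - [[0,0,-0.16],[0.5,1,0],0.6]

```text
t: 3.5
tool_pos: [0.5187, 0.0734, 0.4047]
tool_rot: [1.371, 1.09, -1.367]
contact_force: [-0.2, 0.1, 0.7]
opening: 0.0512
```

>>> carry_out:
  increments:
    - [[0,0,-0.2],[0.2,0.3,-1],0.6]
    - [[0,0,-0.2],[0.2,0.3,-1],0.6]
    - [[0,0,-0.2],[0.2,0.3,-1],0.6]
    - [[0,0,0],[0,0,-1],0.6]
    - [[0,0,0],[0,0,-0.5],0.6]
    - [[0,0,0],[0,0,0],0.6]

```text
t: 4.1
tool_pos: [0.5319, 0.0953, 0.3132]
tool_rot: [1.415, 1.055, -1.405]
contact_force: [-0.2, 0.0, -0.1]
opening: 0.0513
```

```bash
cat > m.py <<'E'
from h import *
o=get_obs();c=get_calibration("wrist");im,d=get_image("wrist");cv2.imwrite("pics/w1.png",im)
for r in masks_of("wrist","bent_tool_center")[:2]:
    m=r["region"]; print(r["p"],r["centre"],m.sum())
    v,u=np.nonzero(m); pts=np.array([px2w(c,a,b,d[b,a]) for a,b in zip(u,v) if d[b,a]>0]); print(pts.mean(0),pts[:,2].min(),pts[:,2].max())
for r in tip_of("wrist","bent_tool_center")[:3]: print(r["p"],r["centre"],px_plane(c,*r["centre"],.01))
Rc=R.from_rotvec(o["tool_rot"]);M=Rc.as_matrix();print(o["tool_pos"],M.round(3))
print("tool yaw dir of handle", np.arctan2(-M[0,2]*-1 if False else M[0,2],-M[1,2]), o["t"],o["q"])
E
python3 m.py
```

```text
0.6 [256.9, 155.4] 2691
[0.5606726  0.09302202 0.01492144] 0.0021193872658732404 0.019450631301616894
0.75 [257.6, 186.9] [0.53020266 0.09480094 0.01      ]
[0.53185301 0.0952635  0.31321547] [[ 0.009  0.961 -0.276]
 [-0.003 -0.276 -0.961]
 [-1.     0.01   0.001]]
tool yaw dir of handle -0.2792095656326154 4.1 [ 0.04021932 -0.07714244  1.89829971 -0.00388611  1.31158628  1.8912009 ]
```

View pics/w1.png

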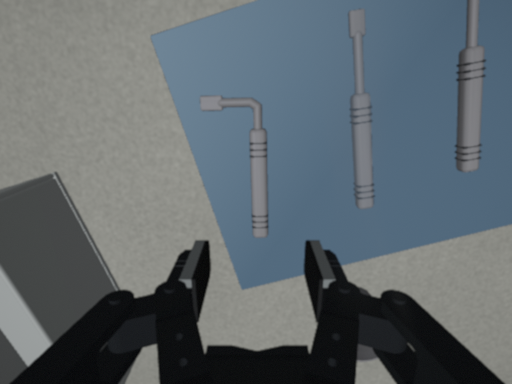

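The bent tool runs from about (259,129) to (260,236), midway between the fingers, with its hook at (210,103).

```bash
python3 - <<'E'
from h import *
c=get_calibration("wrist")
a=px_plane(c,260.5,236,.012);b=px_plane(c,259,129,.012)
print(a,b,np.linalg.norm(b-a),(a+b)/2,np.arctan2(*(b-a)[[1,0]]))
E
```

```text
[0.48003719 0.10662424 0.012     ] [0.58554251 0.07816909 0.012     ] 0.10927519819611203 [0.53278985 0.09239667 0.012     ] -0.2634354778802082
```

>>> carry_out:
  increments:
    - [[0,0,0.15],[0.05,-0.15,-1],0.6]
    - [[0,0,0],[0,0,-1],0.6]
    - [[0,0,0],[0,0,-1],0.6]
    - [[0,0,0],[0,0,-1],0.6]
    - [[0,0,0],[0,0,-1],0.6]
    - [[0,0,0],[0,0,-0.8],0.6]
    - [[0,0,0],[0,0,-0.4],0.6]
    - [[0,0,0],[0,0,0],0.6]

```text
t: 5.05
tool_pos: [0.5394, 0.0911, 0.2024]
tool_rot: [1.423, 1.044, -1.37]
contact_force: [0.1, -0.9, -0.1]
opening: 0.0512
```

```bash
cat > e.py <<'E'
from h import *
import sys
yaw=float(sys.argv[1]);t=np.array(list(map(float,sys.argv[2:5])))
o=get_obs();Rc=R.from_rotvec(o["tool_rot"]);x=np.array([0,0,-1.]);z=-np.array([-np.sin(yaw),np.cos(yaw),0])
M=np.stack([x,np.cross(z,x),z],1)
print("turn units",((R.from_matrix(M)*Rc.inv()).as_rotvec()*10).round(3),"shift units",((t-o["tool_pos"])/.02).round(2));print(o["tool_pos"],o["q"],o["t"],"axis",Rc.as_matrix()[:,0])
E
python3 e.py -0.263 .5328 .0924 .179
```

```text
turn units [0.022 0.396 0.027] shift units [-0.33  0.07 -1.17]
[0.53937988 0.09106953 0.20237924] [ 0.03188807  0.07644267  1.95087159 -0.00400415  1.07477212  1.87024256] 5.05 axis [ 0.0395913  -0.00226044 -0.9992134 ]
```

>>> carry_out:
  increments:
    - [[0,0.4,0],[-0.33,0.07,-0.4],0.6]
    - [[0,0,0],[0,0,0],0.6]

```text
t: 5.25
tool_pos: [0.5334, 0.0925, 0.1962]
tool_rot: [1.401, 1.07, -1.403]
contact_force: [-0.4, -0.2, 1.0]
opening: 0.0511
```

```bash
python3 e.py -0.263 .5328 .0924 .179
```

```text
turn units [ 0.022 -0.002  0.029] shift units [-0.03 -0.   -0.86]
[0.53335434 0.09248082 0.19615374] [ 0.03460662  0.08269495  1.95640576 -0.00241278  1.10272627  1.87241075] 5.25 axis [-1.58504198e-04 -2.16004005e-03 -9.99997655e-01]
```

>>> carry_out:
  increments:
    - [[0,0.05,0],[0,0,-0.45],0.6]
    - [[0,0.05,0],[-0.05,0,-0.4],0.6]
    - [[0,0,0],[0,0,0],0.6]

```text
t: 5.55
tool_pos: [0.533, 0.0926, 0.1797]
tool_rot: [1.396, 1.075, -1.409]
contact_force: [0.5, 0.3, 0.5]
opening: 0.0511
```

```bash
python3 e.py -0.263 .5328 .0924 .179
```

```text
turn units [ 0.02  -0.076  0.027] shift units [-0.01 -0.01 -0.03]
[0.53304463 0.09263443 0.17966572] [ 0.03483259  0.11075127  1.95930731 -0.00198141  1.07921307  1.87229941] 5.55 axis [-0.00761261 -0.00201312 -0.999969  ]
```

Close on it.

>>> carry_out:
  increments:
    - [[0,0,0],[0,0,0],0]
    - [[0,0,0],[0,0,0],0]
    - [[0,0,0],[0,0,0],0]
    - [[0,0,0],[0,0,0],0]
    - [[0,0,0],[0,0,0],0]
    - [[0,0,0],[0,0,0],0]
  squeeze: 60

```text
t: 6.15
tool_pos: [0.5334, 0.0927, 0.1801]
tool_rot: [1.397, 1.074, -1.409]
contact_force: [-0.3, 0.2, -1.2]
opening: 0.0138
```

>>> carry_out:
  increments:
    - [[0,0,0],[0,0,0.5],0]
    - [[0,0,0],[0,0,1],0]
    - [[0,0,0],[0,0,1],0]
    - [[0,0,0],[0,0,1],0]
    - [[0,0,0],[0,0,1],0]
    - [[0,0,0],[0,0,1],0]
    - [[0,0,0],[0,0,1],0]
    - [[0,0,0],[0,0,0],0]

```text
t: 6.95
tool_pos: [0.5319, 0.0926, 0.3188]
tool_rot: [1.397, 1.074, -1.408]
contact_force: [0.3, -0.3, -0.2]
opening: 0.0141
```

```bash
python3 - <<'E'
from h import *
im,d=get_image("wrist");cv2.imwrite("pics/w2.png",im)
E
python3 e.py -0.263 .476 -.338 .30
```

```text
turn units [ 0.021 -0.09   0.027] shift units [ -2.77 -21.53  -0.85]
[0.53138059 0.09258547 0.31697949] [ 3.48514858e-02 -7.87773712e-02  1.89321146e+00 -1.80641376e-03
  1.33622267e+00  1.87175557e+00] 7.0 axis [-0.00899688 -0.00207169 -0.99995738]
```

View pics/w2.png

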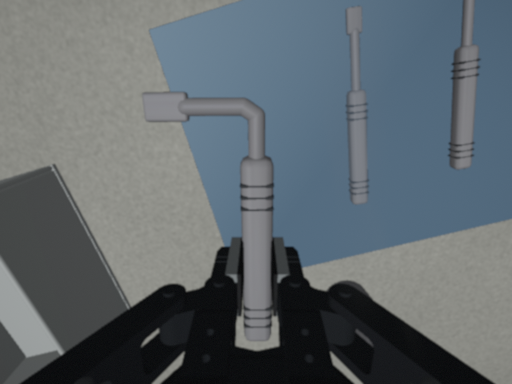

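>>> carry_out:
  increments:
    - [[0,0,0.19],[-0.14,-0.5,0],0]
    - [[0,0,0.19],[-0.14,-0.96,0],0]
    - [[0,0,0.19],[-0.14,-0.96,0],0]
    - [[0,0,0.19],[-0.14,-0.96,0],0]
    - [[0,0,0.19],[-0.14,-0.96,0],0]
    - [[0,0,0.19],[-0.14,-0.96,0],0]
    - [[0,0,0.19],[-0.14,-0.96,0],0]
    - [[0,0,0.19],[-0.14,-0.96,0],0]

```text
t: 7.8
tool_pos: [0.5038, -0.0543, 0.305]
tool_rot: [1.27, 1.176, -1.305]
contact_force: [-0.2, -0.3, 0.3]
opening: 0.0141
```

>>> carry_out:
  increments:
    - [[0,0,0.19],[-0.14,-0.96,0],0]
    - [[0,0,0.19],[-0.14,-0.96,0],0]
    - [[0,0,0.19],[-0.14,-0.96,0],0]
    - [[0,0,0.19],[-0.14,-0.96,0],0]
    - [[0,0,0.19],[-0.14,-0.96,0],0]
    - [[0,0,0.19],[-0.14,-0.96,0],0]
    - [[0,0,0.19],[-0.14,-0.96,0],0]
    - [[0,0,0.19],[-0.14,-0.96,0],0]

```text
t: 8.6
tool_pos: [0.4752, -0.2124, 0.2909]
tool_rot: [1.149, 1.271, -1.199]
contact_force: [0.1, 0.3, -0.8]
opening: 0.0143
```

```bash
python3 e.py 0.16 .465 -.35 .30
```

```text
turn units [ 0.003 -0.457  1.042] shift units [-0.51 -6.88  0.46]
[ 0.47523635 -0.21244496  0.2908967 ] [-0.55880031 -0.08777877  1.94815486 -0.02309913  1.32105088  0.96241914] 8.6 axis [-0.04556913  0.00209798 -0.99895898]
```

>>> carry_out:
  increments:
    - [[0,-0.1,0.15],[-0.08,-0.96,0.15],0]
    - [[0,-0.1,0.15],[-0.08,-0.96,0.15],0]
    - [[0,-0.1,0.15],[-0.08,-0.96,0.15],0]
    - [[0,-0.1,0.15],[-0.08,-0.96,0.15],0]
    - [[0,-0.1,0.15],[-0.08,-0.96,0.15],0]
    - [[0,-0.1,0.15],[-0.08,-0.96,0],0]
    - [[0,0,0.15],[0,-0.7,0],0]
    - [[0,0,0],[0,0,0],0]

```text
t: 9.4
tool_pos: [0.4602, -0.346, 0.2918]
tool_rot: [1.099, 1.292, -1.082]
contact_force: [-0.2, -0.3, -1.6]
opening: 0.014
```

```bash
python3 - <<'E'
from h import *
for n in("top","wrist"):
    im,d=get_image(n);cv2.imwrite(f"pics/{n}3.png",im)
E
python3 e.py 0.16 .465 -.35 .205
```

```text
turn units [-0.149 -0.015 -0.033] shift units [ 0.23 -0.27 -4.33]
[ 0.46031601 -0.34461015  0.29161907] [-0.77382311  0.03376147  1.82765188  0.01002926  1.29167828  0.63087888] 9.5 axis [-0.00147666  0.01492212 -0.99988757]
```

View pics/wrist3.png

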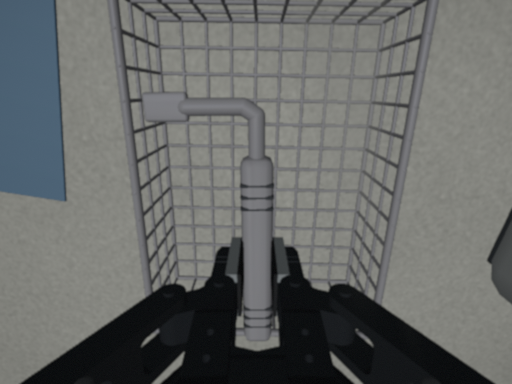

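View pics/top3.png

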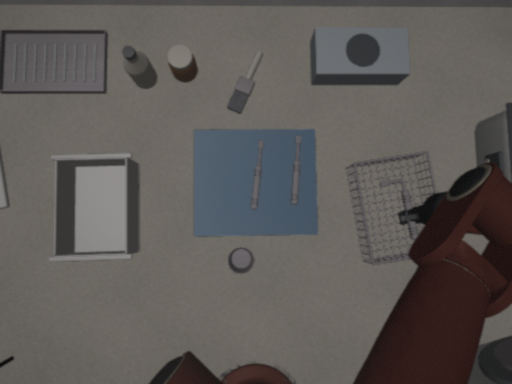

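The tool is over the basket and aligned with it. The two sound tools have not moved.

>>> carry_out:
  increments:
    - [[-0.1,0.05,0],[0.1,-0.15,-0.8],0]
    - [[-0.05,0.05,0],[0.1,-0.1,-0.8],0]
    - [[0,0.05,0],[0,0,-0.8],0]
    - [[0,0.05,0],[0,0,-0.8],0]
    - [[0,0.05,0],[0,0,-0.6],0]
    - [[0,0,0],[0,0,0],0]

```text
t: 10.1
tool_pos: [0.4641, -0.3454, 0.2084]
tool_rot: [1.076, 1.31, -1.105]
contact_force: [-0.5, -0.1, -0.7]
opening: 0.014
```

```bash
python3 e.py 0.16 .465 -.35 .205
```

```text
turn units [-0.037 -0.311 -0.058] shift units [ 0.05 -0.23 -0.17]
[ 0.46409177 -0.34540751  0.20835059] [-0.76493942  0.1523739   1.85587251 -0.02062733  1.15839665  0.64854099] 10.1 axis [-0.03109631  0.00365576 -0.99950971]
```

Release partly open, so the fingers stay clear of the walls.

>>> carry_out:
  increments:
    - [[0,0,0],[0,0,0],0.5]
    - [[0,0,0],[0,0,0],0.5]
    - [[0,0,0],[0,0,0],0.5]
    - [[0,0,0],[0,0,0],0.5]
    - [[0,0,0],[0,0,0],0.5]

```text
t: 10.6
tool_pos: [0.4651, -0.3463, 0.2108]
tool_rot: [1.075, 1.305, -1.104]
contact_force: [-0.3, 0.0, -0.3]
opening: 0.0425
```

>>> carry_out:
  increments:
    - [[0,0,0],[0,0,0.5],0.5]
    - [[0,0,0],[0,0,1],0.5]
    - [[0,0,0],[0,0,1],0.5]
    - [[0,0,0],[0,0,1],0.5]
    - [[0,0,0],[0,0,1],0.5]
    - [[0,0,0],[0,0,1],0.5]
    - [[0,0,0],[0,0,1],0.5]
    - [[0,0,0],[0,0,0],0.5]

```text
t: 11.4
tool_pos: [0.4647, -0.3461, 0.3531]
tool_rot: [1.074, 1.298, -1.104]
contact_force: [0.6, -0.7, 0.8]
opening: 0.0425
```

```bash
python3 - <<'E'
from h import *
a,_=get_image("wrist");b,_=get_image("top");s,_=get_image("scene")
cv2.imwrite("pics/w4.png",a);cv2.imwrite("pics/t4.png",b)
cv2.imwrite("pics/s4.png",s)
E
```

```text
(no output)
```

View pics/w4.png

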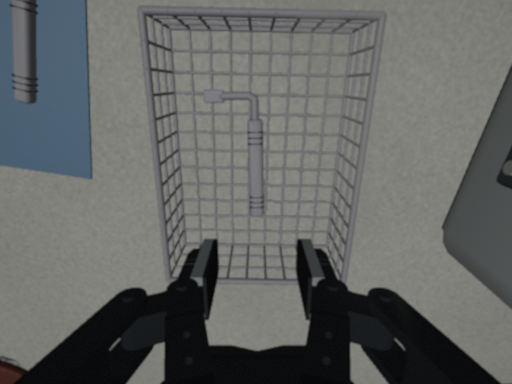

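View pics/s4.png

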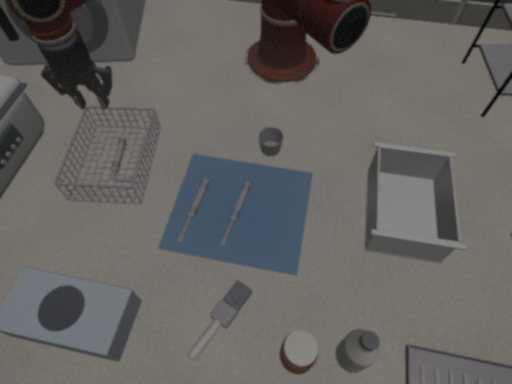

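The bent tool lies flat on the basket floor, from (215,96) to (256,213) in the wrist view. Both sound tools are in place and the gripper is well above the basket.

```bash
python3 -c "
from station import *
finish_job();print(get_obs()['t'])"
```

```text
the job is handed in; nothing more can be done
the job is handed in; nothing more can be done
```

I picked up the bent instrument by the middle of its handle and dropped it into the wire basket. I then raised the empty gripper well above the rim and handed the job in at about 11.6 s, inside the 35 s limit.

The last wrist and scene pictures show it lying flat on the basket floor. The two straight instruments are still on the mat where they were, and the white box is empty. The force readings at the end of each move stayed around 2 N or less.

The arm drifted a little during moves, by up to about 7 mm and 0.05 rad. I corrected this before gripping. About 0.03 rad of tilt was still there when I released the instrument. No checks failed.

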